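# Refit a centrifuge rotor, balanced, from the drying pile

## Task

The centrifuge rotor and its tube adapters are back from the wash, the adapters piled up on the steel dish to dry. Take the pile apart from the top without letting any adapter tip over, and seat every adapter upright and fully down in a rotor bucket of its own, so that the rotor is balanced: the two blue adapters opposite each other and the two orange ones opposite each other. Leave the specimen cup and the stain bottle where they stand.

Things in the scene. Friction and masses are not known exactly. Their poses are not given: they have to be found in the camera images.
- adapter_blue_1: upright plastic cylinder (centrifuge tube adapter), blue, pale rim, one wide hole (27 mm); 44 mm diameter, 78 mm tall, lowest 5 mm tapering to a 36 mm foot; about 0.1 kg, sturdy. Origin: centre of underside, z up. Twins are interchangeable. Starts on top of the pile, standing on the tops of the other three over their middle, underside 81 mm above the worktop.
- adapter_blue_2: upright plastic cylinder (centrifuge tube adapter), blue, pale rim, one wide hole (27 mm); 44 mm diameter, 78 mm tall, lowest 5 mm tapering to a 36 mm foot; about 0.1 kg, sturdy. Origin: centre of underside, z up. Twins are interchangeable. Starts as one of three standing in a triangle, centres about 54 mm apart, on a steel dish 162 mm across (floor 3 mm up, rim 9 mm high).
- adapter_orange_1: upright plastic cylinder (centrifuge tube adapter), orange, pale rim, four narrow holes (13 mm); 44 mm diameter, 78 mm tall, lowest 5 mm tapering to a 36 mm foot; about 0.1 kg, sturdy. Origin: centre of underside, z up. Twins are interchangeable. Starts as one of three standing in a triangle, centres about 54 mm apart, on a steel dish 162 mm across (floor 3 mm up, rim 9 mm high).
- adapter_orange_2: upright plastic cylinder (centrifuge tube adapter), orange, pale rim, four narrow holes (13 mm); 44 mm diameter, 78 mm tall, lowest 5 mm tapering to a 36 mm foot; about 0.1 kg, sturdy. Origin: centre of underside, z up. Twins are interchangeable. Starts as one of three standing in a triangle, centres about 54 mm apart, on a steel dish 162 mm across (floor 3 mm up, rim 9 mm high).
- bucket_1: one of four like round steel buckets of a centrifuge rotor, fixed upright, empty. Bore 50 mm across, flaring to 58 mm at the mouth, rim 66 mm outside. Origin: centre of underside, 20 mm above the worktop; inner floor 4 mm, rim 40 mm above it, so a seated adapter has its underside 4 mm above this origin and stands 42 mm out.
- bucket_2: like bucket_1. The four stand a quarter turn apart on a circle of radius 85 mm round the rotor's hub: two that face each other across the hub are 170 mm apart, neighbours 120 mm. The numbers say nothing about which faces which.
- bucket_3: like bucket_1. The rotor stands on the worktop and does not turn, nor do its buckets swing; the hub in the middle of the four carries a black knob that rises to 75 mm above the worktop.
- bucket_4: like bucket_1. The rotor's aluminium arms between the buckets reach 50 mm above the worktop, 10 mm below the bucket rims.
- specimen_cup: bystander: specimen cup with a yellow screw lid, 57 mm in diameter, 71 mm tall, standing behind the gap between dish and rotor, in front of the right end of a monitor screen that must not be bumped; origin at the centre of its underside. Leave it alone.
- stain_bottle: bystander: small purple bottle with a red cap, 38 mm in diameter, 84 mm tall, standing behind the rotor; origin at the centre of its underside. Leave it alone.
Not all that is in view belongs to the job. Leave any turquoise look-alike of the adapter_blue_1 alone.

How it is judged (in metres and radians):
At the end, for the whole second after the job is handed in: Every adapter stands in a bucket of its own: within 8 mm of its axis, underside at most 12 mm above its origin (seated: 4 mm), under 0.15 rad from upright, at rest. Blue twins over 150 mm apart, orange twins too (opposite: 170 mm, neighbours: 120 mm). Cup and bottle moved under 30 mm (((horizontal distance between adapter_blue_1 and bucket_1 below 0.008 m and z of adapter_blue_1 in the frame of bucket_1 between -0.002 and 0.012 m) or (horizontal distance between adapter_blue_1 and bucket_2 below 0.008 m and z of adapter_blue_1 in the frame of bucket_2 between -0.002 and 0.012 m) or (horizontal distance between adapter_blue_1 and bucket_3 below 0.008 m and z of adapter_blue_1 in the frame of bucket_3 between -0.002 and 0.012 m) or (horizontal distance between adapter_blue_1 and bucket_4 below 0.008 m and z of adapter_blue_1 in the frame of bucket_4 between -0.002 and 0.012 m)) and ((horizontal distance between adapter_blue_2 and bucket_1 below 0.008 m and z of adapter_blue_2 in the frame of bucket_1 between -0.002 and 0.012 m) or (horizontal distance between adapter_blue_2 and bucket_2 below 0.008 m and z of adapter_blue_2 in the frame of bucket_2 between -0.002 and 0.012 m) or (horizontal distance between adapter_blue_2 and bucket_3 below 0.008 m and z of adapter_blue_2 in the frame of bucket_3 between -0.002 and 0.012 m) or (horizontal distance between adapter_blue_2 and bucket_4 below 0.008 m and z of adapter_blue_2 in the frame of bucket_4 between -0.002 and 0.012 m)) and ((horizontal distance between adapter_orange_1 and bucket_1 below 0.008 m and z of adapter_orange_1 in the frame of bucket_1 between -0.002 and 0.012 m) or (horizontal distance between adapter_orange_1 and bucket_2 below 0.008 m and z of adapter_orange_1 in the frame of bucket_2 between -0.002 and 0.012 m) or (horizontal distance between adapter_orange_1 and bucket_3 below 0.008 m and z of adapter_orange_1 in the frame of bucket_3 between -0.002 and 0.012 m) or (horizontal distance between adapter_orange_1 and bucket_4 below 0.008 m and z of adapter_orange_1 in the frame of bucket_4 between -0.002 and 0.012 m)) and ((horizontal distance between adapter_orange_2 and bucket_1 below 0.008 m and z of adapter_orange_2 in the frame of bucket_1 between -0.002 and 0.012 m) or (horizontal distance between adapter_orange_2 and bucket_2 below 0.008 m and z of adapter_orange_2 in the frame of bucket_2 between -0.002 and 0.012 m) or (horizontal distance between adapter_orange_2 and bucket_3 below 0.008 m and z of adapter_orange_2 in the frame of bucket_3 between -0.002 and 0.012 m) or (horizontal distance between adapter_orange_2 and bucket_4 below 0.008 m and z of adapter_orange_2 in the frame of bucket_4 between -0.002 and 0.012 m)) and horizontal distance between adapter_blue_1 and adapter_blue_2 above 0.15 m and horizontal distance between adapter_orange_1 and adapter_orange_2 above 0.15 m and angle between each of adapter_blue_1, adapter_blue_2, adapter_orange_1, adapter_orange_2's own z axis and vertical below 0.15 rad and linear speed of each of adapter_blue_1, adapter_blue_2, adapter_orange_1, adapter_orange_2 below 0.02 m/s and distance of each of specimen_cup, stain_bottle from where it was at the start of the episode below 0.03 m); the robot touches nothing.
It fails at once if an adapter tips over (angle between any of adapter_blue_1, adapter_blue_2, adapter_orange_1, adapter_orange_2's own z axis and vertical above 0.6 rad).
It fails at once if a lower adapter is taken while the top one still stands on the pile (distance of adapter_blue_1 from where it was at the start of the episode below 0.03 m and distance of any of adapter_blue_2, adapter_orange_1, adapter_orange_2 from where it was at the start of the episode above 0.03 m).
It fails at once if the specimen cup is pushed aside or knocked over (distance of specimen_cup from where it was at the start of the episode above 0.03 m or angle between specimen_cup's own z axis and vertical above 0.35 rad).
It fails at once if the stain bottle is pushed aside or knocked over (distance of stain_bottle from where it was at the start of the episode above 0.03 m or angle between stain_bottle's own z axis and vertical above 0.35 rad).
It also fails if it takes over 104 s, if anything falls off the work surface, if the arm or the gripper's body presses on something with over 40 N, if the wrist force passes 120 N, or if a joint passes its speed limit or range.

## Robot

A 6-joint arm with a two-finger parallel gripper is mounted at the origin on a cart in front of the work surface, level with it; the furniture and walls round the work are solid. World frame = base frame: x ahead of the robot, y to its left, z up, the work surface at z = 0. Lengths are in mm, angles in rad, forces in N, time in s.
With the tool pointing down it reaches from about 350 to 975 mm from the base axis. Payload 7.1 kg.
Tool frame: the origin (TCP) lies midway between the tips of the shut fingers; the grasp point (between the pads) lies 19 mm behind it; z points along the fingers, y is the line along which they close (so a half turn about z gives the same grasp; the last joint's range is limited). The gripper opens to 88 mm and grips with 3 to 60 N. Pads are 20 mm wide; open, the fingers measure 115 mm over their backs; the gripper's body (75 mm by 178 mm) begins 61 mm behind the grasp point.
Start: joints at [1.13, 0.423, 1.63, -0, 1.089, -0.019], TCP at [255.845, 570.218, 222.675] pointing down, gripper open.
Joint ranges: [-3, 3], [-0.9, 2.11], [0.09, 2.58], [-1.31, 4.45], [0.11, 2.69], [-2.54, 2.54]. Speed limits (rad/s): [2.39, 2.39, 3.01, 3.14, 3.14, 3.14].

## Interface

Orientations are given as a rotation vector (axis times angle).
In Python, from workcell import ctrl gives the robot as it stands. The module is installed in compiled form; this text tells all that it offers.
- The arm moves only by the tool servo_tool, never from a script. Its argument "increments" is a list of rows, each a list of 7 numbers: the shift along the world's x, y, z in cm, then the turn, a rotation vector about the world's x, y, z in degrees, then the opening, from -1 (shut) to 1 (fully open). A call has 1 to 20 rows; each row is the pose to reach, as a shift and turn from the pose commanded when the call began; what a row does not reach only later rows make up. A row lasts 1/12 s, in which the tool goes at most 41.7 mm and 7.16 degrees, less where a joint would pass 70% of its speed; a pose out of reach is approached as far as the arm can. A call with a gripper value outside its range is refused whole. The fingers move at their own pace and stop on an object; the grip force is fixed at half the most. Time passes only in rows, so rows that repeat a pose let the fingers close. It gives the time, the measured TCP pose, the force, the opening and the grip force at its end, in the units of the state.
- ctrl.get_obs(): the state, without advancing time (a new reading comes with each control period).
- ctrl.get_image(name): name is "side" or "top" or "wrist"; returns a dict with "image" (480x640x3 uint8, red, green, blue), "fx", "fy", "cx", "cy" (pixels), "extrinsics" (4x4, takes a point from camera to world coordinates); the wrist camera has in their place "tool_from_camera" (4x4, takes a point from camera to tool coordinates, whose origin is the TCP and whose axes are the flange's). Camera axes: x right, y up, looking along -z (the intrinsics and any distortion apply to the point x, -y, -z); pixel columns grow to the right and rows downward; lengths in mm; the calibration is good to about 2 mm. A picture is of the moment at which its call begins: read the wrist's pose just before it. There is no depth.
- ctrl.close_job(): hands the job in; it is judged then, once.
The state is a dict: "t": time; "qpos": joint angles; "qvel": joint speeds; "joint_torque": joint torques, N m; "ee_pos": TCP position; "orientation": TCP orientation; "ft_force": force on the tool from outside, world axes, zero at the start; "moment": the same for the moment, N m; "width": finger opening in mm; "grasp_force": force on a finger pad.
Only numpy, scipy, OpenCV 4.12 (cv2) and the standard library are available. Lean on these libraries where they do the work, as an engineer would, in place of code of your own. Each camera call takes 0.05 s, during which the arm holds its last target. There are 200 camera calls.

## Working session

There is one attempt and no reset: what is moved stays moved. The work goes in short steps, Python scripts to look and compute and a tool call to move; the robot and the scene stay as the last step left them, time stands still between calls to the robot, and variables do not carry over. Pictures are saved under pics/ and viewed, at most 14 in all, crops included, and the job is handed in when it is done.

Besides the shell and the picture viewer there is one more tool, called after ">>>" in YAML: its name, and indented under it one key for each argument. servo_tool: Moves the arm, as the interface text tells. Its arguments: {"type":"object","properties":{"increments":{"type":"array","items":{"type":"array","items":{"type":"number"}}}},"required":["increments"]}

```bash
mkdir -p pics; cat > h.py <<'E'
import numpy as np, cv2, pickle
from scipy.spatial.transform import Rotation as R
from workcell import ctrl
def snap(name,fn):
    o=ctrl.get_obs(); im=ctrl.get_image(name)
    if name=="wrist":
        T=np.eye(4);T[:3,:3]=R.from_rotvec(o["orientation"]).as_matrix();T[:3,3]=o["ee_pos"]
        im["extrinsics"]=T@np.array(im["tool_from_camera"])
    cv2.imwrite(f"pics/{fn}.png",im["image"][:,:,::-1]); pickle.dump(im,open(f"pics/{fn}.pkl","wb")); return im
def load(fn): return pickle.load(open(f"pics/{fn}.pkl","rb"))
def px2w(im,u,v,z):
    E=np.array(im["extrinsics"]); d=E[:3,:3]@np.array([(u-im["cx"])/im["fx"],-(v-im["cy"])/im["fy"],-1.])
    p=E[:3,3]; return p+d*(z-p[2])/d[2]
def w2px(im,P):
    E=np.linalg.inv(np.array(im["extrinsics"])); c=E[:3,:3]@np.array(P,float)+E[:3,3]
    return im["cx"]+im["fx"]*c[0]/-c[2], im["cy"]+im["fy"]*c[1]/c[2]
E
python3 - <<'E'
from h import *
o=ctrl.get_obs();print(o)
for n in("top","side"):
    im=snap(n,n+"0");print(n,[k for k in im],im["fx"],im["cx"],im["cy"]);print(np.round(im["extrinsics"],3))
E
```

```text
{'t': 0.0, 'qpos': array([ 1.12999708e+00,  4.23843981e-01,  1.63068544e+00, -7.87331501e-06,
        1.08857833e+00, -1.90312827e-02]), 'qvel': array([ 9.55366638e-04, -3.83119149e-04,  3.61572294e-04,  9.52873150e-04,
        1.20915424e-03, -6.69867741e-05]), 'joint_torque': array([ 4.02162977e-04, -5.44599652e+01, -2.73681450e+01,  6.44532521e-02,
        2.25605158e-02, -6.91394939e-05]), 'ee_pos': array([255.62026701, 569.73283463, 221.90152203]), 'orientation': array([-6.57535286e-01, -3.07166399e+00,  2.31951831e-03]), 'ft_force': array([ 0.05599058,  0.82963682, -0.22110748]), 'moment': array([ 0.02846534, -0.01598469, -0.03073278]), 'grasp_force': 0.0, 'width': 87.88310455698004}
top ['image', 'fx', 'fy', 'cx', 'cy', 'extrinsics'] 541.1305190687334 319.82660605626614 238.62890247641621
[[-2.800000e-02  9.900000e-01 -1.380000e-01  4.463220e+02]
 [-1.000000e+00 -2.900000e-02 -8.000000e-03 -9.344500e+01]
 [-1.200000e-02  1.380000e-01  9.900000e-01  1.094531e+03]
 [ 0.000000e+00  0.000000e+00  0.000000e+00  1.000000e+00]]
side ['image', 'fx', 'fy', 'cx', 'cy', 'extrinsics'] 452.09274594447453 321.66521007293863 240.44691597292316
[[-7.64000e-01  4.00000e-01 -5.06000e-01  1.38946e+02]
 [-6.45000e-01 -5.00000e-01  5.78000e-01  4.03595e+02]
 [-2.20000e-02  7.68000e-01  6.40000e-01  6.24490e+02]
 [ 0.00000e+00  0.00000e+00  0.00000e+00  1.00000e+00]]
```

View pics/top0.png

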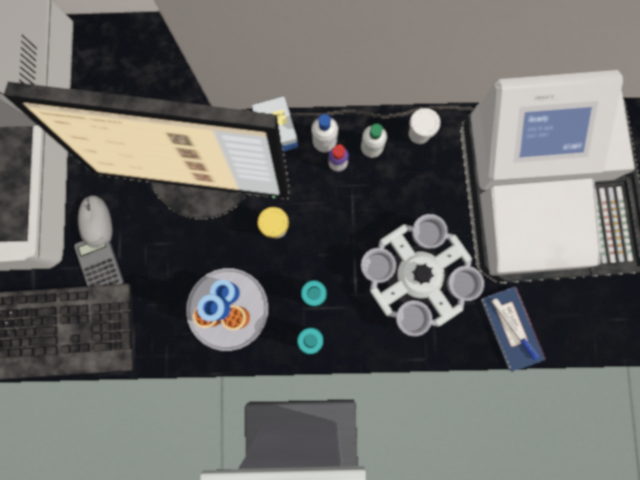

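View pics/side0.png

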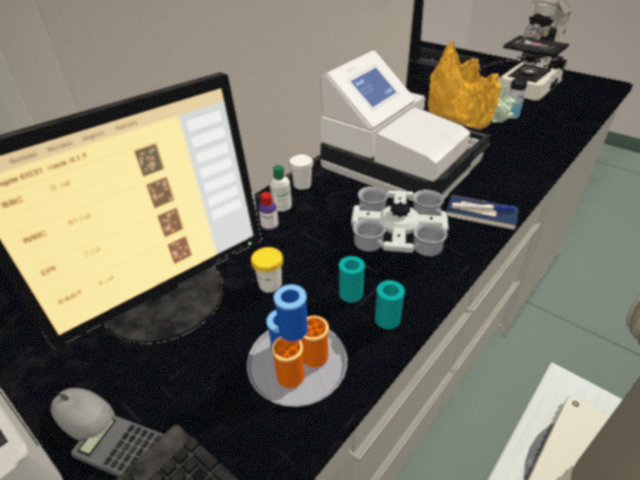

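Top view: the candidates for blue are the pile's top blue rim (211,307) and the lower blue (223,293). The turquoise decoys at (314,293) and (310,341) stay alone. The oranges are at (205,317) and (236,318). The buckets are at (430,231), (378,265), (466,283) and (414,318). Next is a close crop of the pile and rotor.

```bash
python3 - <<'E'
import cv2
a=cv2.imread("pics/top0.png")
p=cv2.resize(a[260:360,180:280],None,fx=4,fy=4,interpolation=cv2.INTER_CUBIC)
r=cv2.resize(a[200:345,350:495],(400,400),interpolation=cv2.INTER_CUBIC)
cv2.imwrite("pics/crop0.png",cv2.hconcat([p,r]))
E
```

```text
(no output)
```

View pics/crop0.png

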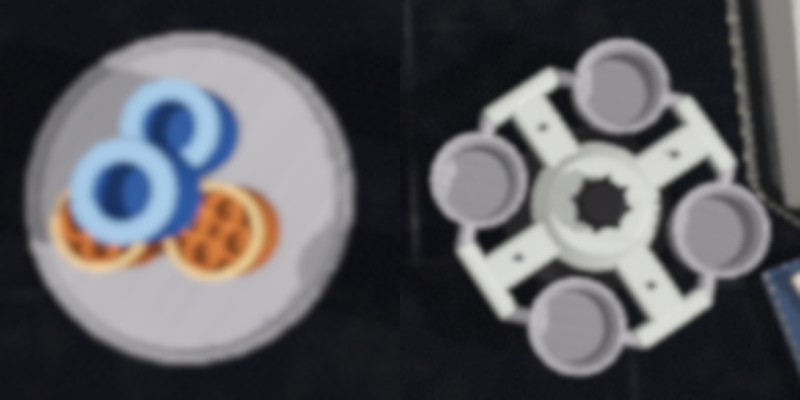

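```bash
python3 - <<'E'
from h import *
im=load("top0")
for n,u,v,z in [("B1",211,307.5,159),("B2",222.75,291.75,81),("OL",205,316.2,81),("OR",234.2,318,81),("dish",227.5,309.3,9),("bN",430.5,231.2,60),("bL",378.3,265.2,60),("bR",466,283.4,60),("bS",414.2,318.2,60),("hub",423.5,273,75),("cup",273,222,71),("bott",339,152,84),("T1",314,293,78),("T2",310.5,341,78)]:
    print(n,np.round(px2w(im,u,v,z),1))
im=snap("wrist","w0");print(np.round(im["tool_from_camera"],3),im["fx"],ctrl.get_obs()["t"])
E
```

```text
B1 [463.  104.5 159. ]
B2 [493.  99.  81.]
OL [448.6 132.2  81. ]
OR [443.8  77.8  81. ]
dish [461.2 103.3   9. ]
bN [ 599.  -298.9   60. ]
bL [ 536.2 -195.6   60. ]
bR [ 496.7 -360.6   60. ]
bS [ 434. -259.   60.]
hub [ 517.7 -278.4   75. ]
cup [624.1   3.8  71. ]
bott [ 754.9 -126.9   84. ]
T1 [486.  -71.5  78. ]
T2 [397.8 -62.7  78. ]
[[-0.00000e+00  9.70000e-01  2.44000e-01  6.56860e+01]
 [ 1.00000e+00  0.00000e+00 -0.00000e+00  3.53000e-01]
 [-1.00000e-03  2.44000e-01 -9.70000e-01 -1.62006e+02]
 [ 0.00000e+00  0.00000e+00  0.00000e+00  1.00000e+00]] 364.63759795839064 0.15
```

>>> servo_tool:
  increments:
    - [2,-8,3.7,0,0,0,1]
    - [5,-16,3.7,0,0,0,1]
    - [10,-28,3.7,0,0,0,1]
    - [14,-36,3.7,0,0,0,1]
    - [20.7,-46.6,3.7,0,0,0,1]
    - [20.7,-46.6,3.7,0,0,0,1]
    - [20.7,-46.6,3.7,0,0,0,1]
    - [20.7,-46.6,3.7,0,0,0,1]
    - [20.7,-46.6,3.7,0,0,0,1]
    - [20.7,-46.6,3.7,0,0,0,1]
    - [20.7,-46.6,3.7,0,0,0,1]
    - [20.7,-46.6,3.7,0,0,0,1]
    - [20.7,-46.6,3.7,0,0,0,1]
    - [20.7,-46.6,3.7,0,0,0,1]
    - [20.7,-46.6,3.7,0,0,0,1]
    - [20.7,-46.6,3.7,0,0,0,1]
    - [20.7,-46.6,3.7,0,0,0,1]

```text
t: 1.57
ee_pos: [462.2, 105.2, 259.5]
orientation: [-0.655, -3.072, 0.0]
ft_force: [0.3, 0.5, -0.5]
width: 88.2
grasp_force: 0.0
```

```bash
python3 - <<'E'
from h import *
o=ctrl.get_obs();print(o["t"],o["ee_pos"],o["orientation"],o["qpos"])
im=snap("wrist","w1")
for n,P in [("B1",(463,104.5,159)),("B2",(493,99,81)),("OL",(448.6,132.2,81)),("OR",(443.8,77.8,81))]: print(n,np.round(w2px(im,P),1))
t=load("top0");s=load("side0")
for z in (40,60,80,100,120,150): 
    p=px2w(t,493,272,z); print(z,np.round(p),np.round(w2px(s,p)))
for z in (60,80,100,150,200): 
    p=px2w(t,480,185,z); print(z,np.round(p),np.round(w2px(s,p)))
E
```

```text
1.5667 [462.21657904 105.2421215  259.4989175 ] [-6.55268193e-01 -3.07192334e+00  2.71515414e-05] [ 1.98632794e-01  1.51888042e-01  1.91733391e+00  2.35072283e-04
  1.07289097e+00 -9.51957666e-01]
B1 [323.4 244. ]
B2 [331.1 253.8]
OL [344.4 198. ]
OR [289.6 216.9]
40 [ 518. -420.   40.] [432. 191.]
60 [ 517. -413.   60.] [432. 185.]
80 [ 516. -407.   80.] [432. 178.]
100 [ 514. -401.  100.] [433. 172.]
120 [ 513. -395.  120.] [433. 165.]
150 [ 511. -386.  150.] [434. 155.]
60 [ 687. -400.   60.] [367. 163.]
80 [ 683. -394.   80.] [368. 158.]
100 [ 678. -388.  100.] [368. 152.]
150 [ 666. -374.  150.] [370. 136.]
200 [ 655. -359.  200.] [371. 119.]
```

View pics/w1.png

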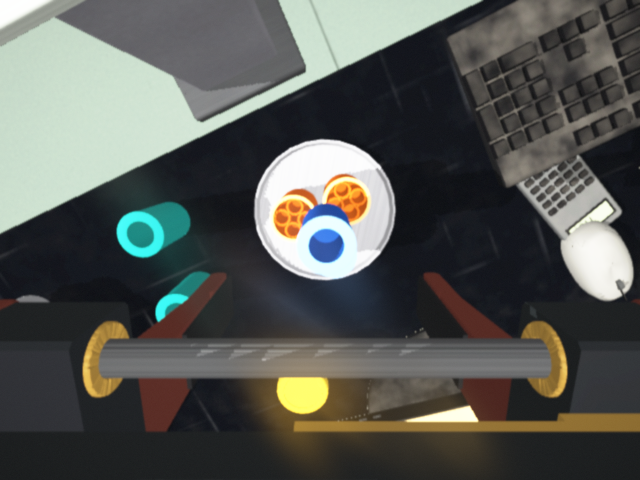

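Wrist view: the top blue rim is at (326,243), with oranges at (293,217) and (347,201). The turquoise pair is off to the left, and the map agrees to about 2 mm. Descending on the top blue adapter.

>>> servo_tool:
  increments:
    - [0,0,-3,0,0,0,1]
    - [0,0,-6,0,0,0,1]
    - [0,0,-9,0,0,0,1]
    - [0,0,-12,0,0,0,1]
    - [0,0,-13.5,0,0,0,1]
    - [0,0,-13.5,0,0,0,1]
    - [0,0,-13.5,0,0,0,-1]
    - [0,0,-13.5,0,0,0,-1]
    - [0,0,-13.5,0,0,0,-1]
    - [0,0,-13.5,0,0,0,-1]
    - [0,0,-13.5,0,0,0,-1]
    - [0,0,-13.5,0,0,0,-1]
    - [0,0,-13.5,0,0,0,-1]
    - [0,0,-13.5,0,0,0,-1]
    - [0,0,-13.5,0,0,0,-1]
    - [0,0,-13.5,0,0,0,-1]

```text
t: 2.95
ee_pos: [463.2, 104.3, 124.9]
orientation: [0.658, 3.071, 0.0]
ft_force: [0.5, 0.2, 3.2]
width: 43.9
grasp_force: 29.9
```

>>> servo_tool:
  increments:
    - [0,0,0.5,0,0,0,-1]
    - [0,0,2,0,0,0,-1]
    - [0,0,4,0,0,0,-1]
    - [0,-1,6,0,0,0,-1]
    - [0.2,-3,7,0,0,0,-1]
    - [0.4,-6,7,0,0,0,-1]
    - [0.7,-9.5,7,0,0,0,-1]
    - [1,-13,7,0,0,0,-1]
    - [1.2,-16.5,7,0,0,0,-1]
    - [1.5,-20,7,0,0,0,-1]
    - [1.7,-23.5,7,0,0,0,-1]
    - [2,-27,7,0,0,0,-1]
    - [2.2,-30.5,7,0,0,0,-1]
    - [2.5,-34,7,0,0,0,-1]
    - [2.8,-37.5,7,0,0,0,-1]
    - [3,-41,7,0,0,0,-1]
    - [3.2,-44,7,0,0,0,-1]
    - [3.35,-46,7,0,0,0,-1]
    - [3.35,-46.5,7,0,0,0,-1]
    - [3.35,-46.5,7,0,0,0,-1]

```text
t: 4.62
ee_pos: [495.8, -361.8, 194.3]
orientation: [-0.661, -3.071, -0.0]
ft_force: [-0.4, -0.0, -1.3]
width: 43.7
grasp_force: 29.9
```

```bash
python3 - <<'E'
from h import *
o=ctrl.get_obs();print(o["t"],o["ee_pos"],o["orientation"],o["qpos"],o["width"])
im=snap("wrist","w2");snap("top","top2")
for n,P in [("bR",(496.7,-360.6,60)),("bN",(599,-298.9,60)),("bL",(536.2,-195.6,60)),("bS",(434,-259,60))]: print(n,np.round(w2px(im,P),1))
E
```

```text
4.6167 [ 495.79339106 -361.81288656  194.31874341] [-6.60559744e-01 -3.07062532e+00 -4.26703555e-04] [-6.49784211e-01  4.39704434e-01  1.67694829e+00 -6.94090363e-05
  1.02570747e+00 -1.79675857e+00] 43.6742133059109
bR [325.7 233.2]
bN [437.7 308.7]
bL [531.1 194.8]
bS [412.9 107.1]
```

View pics/w2.png

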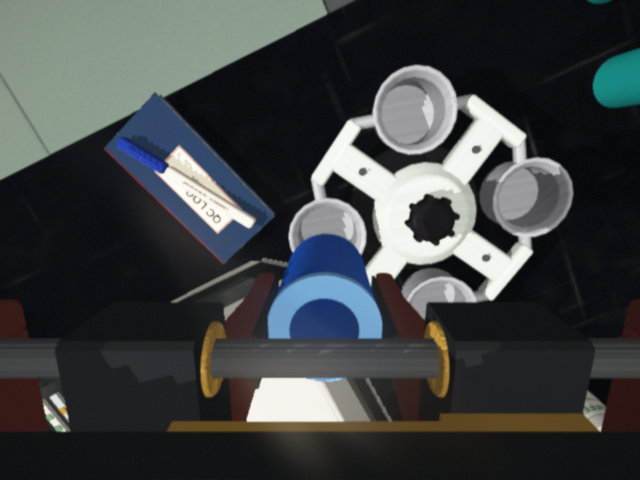

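The wrist view matches the predicted bucket rims to about 2 mm (far bucket seen at (416,109), the target one at (327,232)). Lowering.

>>> servo_tool:
  increments:
    - [0.1,0.1,-2,0,0,0,-1]
    - [0.1,0.1,-4.5,0,0,0,-1]
    - [0.1,0.1,-7,0,0,0,-1]
    - [0.1,0.1,-8.5,0,0,0,-1]
    - [0.1,0.1,-9.5,0,0,0,-1]
    - [0.1,0.1,-10.5,0,0,0,-1]
    - [0.1,0.1,-11.5,0,0,0,-1]
    - [0.1,0.1,-12.2,0,0,0,-1]
    - [0.1,0.1,-12.5,0,0,0,-1]
    - [0.1,0.1,-12.5,0,0,0,-1]

```text
t: 5.55
ee_pos: [497.3, -359.6, 69.2]
orientation: [-0.657, -3.072, -0.0]
ft_force: [1.3, -0.3, -0.6]
width: 43.9
grasp_force: 29.9
```

>>> servo_tool:
  increments:
    - [0,0,0,0,0,0,1]
    - [0,0,0,0,0,0,1]
    - [0,0,0,0,0,0,1]
    - [0,0,0,0,0,0,1]
    - [0,0,0,0,0,0,1]
    - [0,0,2,0,0,0,1]
    - [0,0,5,0,0,0,1]
    - [0,0,9,0,0,0,1]
    - [0,0,13,0,0,0,1]
    - [0,3,16,0,0,0,1]
    - [0,7,19,0,0,0,1]
    - [0,11,19,0,0,0,1]
    - [0,11,19,0,0,0,1]
    - [0,11,19,0,0,0,1]

```text
t: 6.72
ee_pos: [497.4, -247.9, 260.7]
orientation: [0.653, 3.072, -0.0]
ft_force: [0.9, -0.5, -0.4]
width: 87.8
grasp_force: 0.0
```

```bash
python3 - <<'E'
from h import *
o=ctrl.get_obs();print(o["t"],o["ee_pos"],o["width"])
snap("side","side3")
im=snap("wrist","w3")
a=cv2.imread("pics/side3.png");b=cv2.imread("pics/w3.png")
print(w2px(im,(497,-360,102)))
cv2.imwrite("pics/c3.png",cv2.hconcat([cv2.resize(a[170:290,320:480],(400,300)),cv2.resize(b,(400,300))]))
E
```

```text
6.7167 [ 497.44214076 -247.90306636  260.68489799] 87.77112399019971
(np.float64(214.51361653317787), np.float64(274.2646295815823))
```

View pics/c3.png

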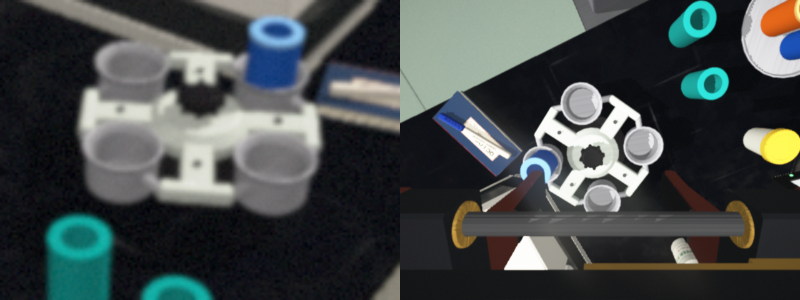

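Blue 1 stands upright in the right-hand bucket (rim at about (278,30) in the side crop). Now the second blue one.

>>> servo_tool:
  increments:
    - [0,2,0,0,0,6,1]
    - [0,5,0,0,0,12,1]
    - [0,9,0,0,0,18,1]
    - [0,13,0,0,0,18,1]
    - [0,17,0,0,0,18,1]
    - [0,21,0,0,0,18,1]
    - [-0.2,25,0,0,0,18,1]
    - [-0.3,29,0,0,0,18,1]
    - [-0.4,33,0,0,0,18,1]
    - [-0.4,34.7,0,0,0,18,1]
    - [-0.4,34.7,0,0,0,18,1]
    - [-0.4,34.7,0,0,0,18,1]
    - [-0.4,34.7,0,0,0,18,1]

```text
t: 7.9
ee_pos: [493.6, 95.8, 259.0]
orientation: [-0.171, -3.136, 0.001]
ft_force: [-0.6, -0.6, -0.6]
width: 87.7
grasp_force: 0.0
```

```bash
python3 - <<'E'
from h import *
o=ctrl.get_obs();print(o["t"],o["ee_pos"],o["orientation"],np.degrees(R.from_rotvec(o["orientation"]).as_matrix()[:,1]))
im=snap("wrist","w4")
for n,P in [("B2",(493,99,81)),("OL",(448.6,132.2,81)),("OR",(443.8,77.8,81)),("dish",(461.5,103,3))]: print(n,np.round(w2px(im,P),1))
b=cv2.imread("pics/w4.png")
cv2.imwrite("pics/c4.png",cv2.resize(b[120:320,220:420],(600,600),interpolation=cv2.INTER_CUBIC))
E
```

```text
7.9 [493.62725147  95.81713974 259.03491199] [-1.70518996e-01 -3.13592441e+00  1.20811260e-03] [ 6.21263483e+00  5.69579431e+01 -4.72370762e-02]
B2 [327.6 221.7]
OL [358.4 170.4]
OR [298.8 171.7]
dish [327.6 181.4]
```

View pics/c4.png

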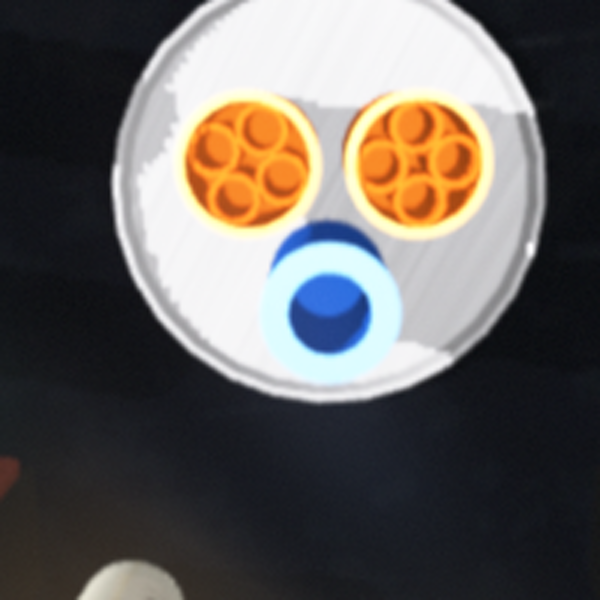

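Crop: lower blue rim at full-image (330,224), oranges at (303,174) and (360,175), all within about 3 px of prediction. The fingers have room on both sides.

>>> servo_tool:
  increments:
    - [0,0.2,-3,0,0,0,1]
    - [0.1,0.4,-7,0,0,0,1]
    - [0.1,0.4,-11,0,0,0,1]
    - [0.1,0.4,-15,0,0,0,1]
    - [0.1,0.4,-18,0,0,0,1]
    - [0.1,0.4,-20,0,0,0,1]
    - [0.1,0.4,-21.2,0,0,0,1]
    - [0.1,0.4,-21.2,0,0,0,1]
    - [0.1,0.4,-21.2,0,0,0,-1]
    - [0.1,0.4,-21.2,0,0,0,-1]
    - [0.1,0.4,-21.2,0,0,0,-1]
    - [0.1,0.4,-21.2,0,0,0,-1]
    - [0.1,0.4,-21.2,0,0,0,-1]
    - [0.1,0.4,-21.2,0,0,0,-1]
    - [0.1,0.4,-21.2,0,0,0,-1]
    - [0.1,0.4,-21.2,0,0,0,-1]
    - [0.1,0.4,-21.2,0,0,0,-1]

```text
t: 9.37
ee_pos: [494.6, 101.3, 48.0]
orientation: [0.169, 3.137, 0.0]
ft_force: [-0.5, 0.2, 4.0]
width: 43.1
grasp_force: 29.9
```

>>> servo_tool:
  increments:
    - [0,0,0.5,0,0,0,-1]
    - [0,0,2.5,0,0,0,-1]
    - [0,0,5,0,0,0,-1]
    - [0,0,8,0,0,0,-1]
    - [0,0,11,0,0,0,-1]
    - [0,-1,13.5,0,0,0,-1]
    - [0,-3,14.7,0,0,0,-1]
    - [0.5,-6,14.7,0,0,0,-1]
    - [1,-9.5,14.7,0,0,0,-1]
    - [1.5,-13,14.7,0,0,0,-1]
    - [2,-16.5,14.7,0,0,0,-1]
    - [2.5,-20,14.7,0,0,0,-1]
    - [3.2,-23.5,14.7,0,0,0,-1]
    - [3.8,-26.5,14.7,0,0,0,-1]
    - [4.2,-28.7,14.7,0,0,0,-1]
    - [4.2,-29.7,14.7,0,0,0,-1]
    - [4.2,-29.7,14.7,0,0,0,-1]
    - [4.2,-29.7,14.7,0,0,0,-1]

```text
t: 10.87
ee_pos: [535.6, -195.2, 194.3]
orientation: [-0.17, -3.136, -0.001]
ft_force: [0.1, 0.5, -0.8]
width: 43.4
grasp_force: 29.9
```

>>> servo_tool:
  increments:
    - [0,0,-2,0,0,0,-1]
    - [0,0,-4.5,0,0,0,-1]
    - [0,0,-7,0,0,0,-1]
    - [0,0,-8.5,0,0,0,-1]
    - [0,0,-9.5,0,0,0,-1]
    - [0,0,-10.5,0,0,0,-1]
    - [0,0,-11.5,0,0,0,-1]
    - [0,0,-12.2,0,0,0,-1]
    - [0,0,-12.5,0,0,0,-1]
    - [0,0,-12.5,0,0,0,-1]

```text
t: 11.7
ee_pos: [536.4, -195.7, 69.5]
orientation: [-0.169, -3.137, 0.0]
ft_force: [-1.1, -0.6, -1.0]
width: 43.3
grasp_force: 29.9
```

>>> servo_tool:
  increments:
    - [0,0,0,0,0,0,1]
    - [0,0,0,0,0,0,1]
    - [0,0,0,0,0,0,1]
    - [0,0,0,0,0,0,1]
    - [0,0,0,0,0,0,1]
    - [0,0,2,0,0,0,1]
    - [0,0,5,0,0,0,1]
    - [0,0,9,0,0,0,1]
    - [0,0,13,0,0,0,1]
    - [0,3,16,0,0,-6,1]
    - [-0.5,7,19,0,0,-12,1]
    - [-1,11,19,0,0,-18,1]
    - [-2,15,19,0,0,-25,1]
    - [-3,19,19,0,0,-32,1]
    - [-5,23,19,0,0,-39,1]
    - [-7,27,19,0,0,-46,1]
    - [-8,31,19,0,0,-53,1]
    - [-8.7,33,19,0,0,-60,1]
    - [-8.7,33,19,0,0,-60,1]
    - [-8.7,33,19,0,0,-60,1]

```text
t: 13.37
ee_pos: [448.1, 136.7, 259.9]
orientation: [-1.713, -2.633, -0.001]
ft_force: [0.3, -0.6, 0.2]
width: 87.9
grasp_force: 0.0
```

>>> servo_tool:
  increments:
    - [0,0,0,0,0,0,1]
    - [0,0,0,0,0,0,1]

```text
t: 13.53
ee_pos: [449.6, 133.7, 259.8]
orientation: [1.712, 2.633, -0.0]
ft_force: [0.5, 0.6, -0.2]
width: 87.7
grasp_force: 0.0
```

```bash
python3 - <<'E'
from h import *
o=ctrl.get_obs();print(o["t"],o["ee_pos"],o["qpos"],R.from_rotvec(o["orientation"]).as_matrix()[:,1])
im=snap("wrist","w5");snap("side","side5")
for n,P in [("OL",(448.6,132.2,81)),("OR",(443.8,77.8,81))]: print(n,np.round(w2px(im,P),1))
a=cv2.imread("pics/side5.png")
b=cv2.imread("pics/w5.png")
cv2.imwrite("pics/c5.png",cv2.hconcat([b[60:360,120:520],cv2.resize(a[170:290,320:480],(400,300))]))
E
```

```text
13.5333 [449.59058623 133.71675242 259.7847958 ] [ 2.63938372e-01  1.43093354e-01  1.92726543e+00 -3.86724194e-04
  1.07094652e+00 -1.53562478e-01] [9.14029947e-01 4.05646647e-01 2.32010958e-04]
OL [322.2 224. ]
OR [295.4 271.7]
```

View pics/c5.png

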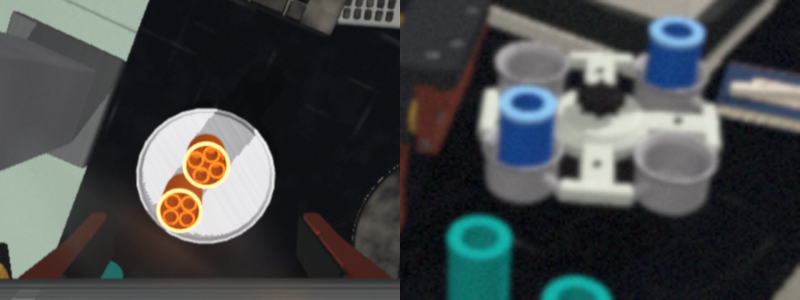

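Blue 2 is seated opposite blue 1. The left orange rim is at full-image (326,224) against (322,224) predicted, so I descend on it.

>>> servo_tool:
  increments:
    - [0,-0.1,-3,0,0,0,1]
    - [0,-0.1,-7,0,0,0,1]
    - [0,-0.1,-11,0,0,0,1]
    - [0,-0.1,-15,0,0,0,1]
    - [0,-0.1,-18,0,0,0,1]
    - [0,-0.1,-20,0,0,0,1]
    - [0,-0.1,-21.2,0,0,0,1]
    - [0,-0.1,-21.2,0,0,0,1]
    - [0,-0.1,-21.2,0,0,0,-1]
    - [0,-0.1,-21.2,0,0,0,-1]
    - [0,-0.1,-21.2,0,0,0,-1]
    - [0,-0.1,-21.2,0,0,0,-1]
    - [0,-0.1,-21.2,0,0,0,-1]
    - [0,-0.1,-21.2,0,0,0,-1]
    - [0,-0.1,-21.2,0,0,0,-1]
    - [0,-0.1,-21.2,0,0,0,-1]
    - [0,-0.1,-21.2,0,0,0,-1]

```text
t: 15.05
ee_pos: [449.6, 133.3, 48.0]
orientation: [1.715, 2.632, 0.001]
ft_force: [0.8, 0.2, 4.1]
width: 43.4
grasp_force: 29.9
```

>>> servo_tool:
  increments:
    - [0,0,0.5,0,0,0,-1]
    - [0,0,2.5,0,0,0,-1]
    - [0,0,5.5,0,0,0,-1]
    - [0,0,9,0,0,0,-1]
    - [0,-1,12.5,0,0,0,-1]
    - [0,-3,14.5,0,0,0,-1]
    - [0,-6,15,0,0,0,-1]
    - [0,-9.5,15,0,0,0,-1]
    - [0.5,-13,15,0,0,0,-1]
    - [1,-16.5,15,0,0,0,-1]
    - [2,-20,15,0,0,0,-1]
    - [3.5,-23.5,15,0,0,0,-1]
    - [5,-26.5,15,0,0,0,-1]
    - [7,-29.5,15,0,0,0,-1]
    - [9,-32.5,15,0,0,0,-1]
    - [11,-35.5,15,0,0,0,-1]
    - [13,-38.5,15,0,0,0,-1]
    - [14,-41,15,0,0,0,-1]
    - [15,-43,15,0,0,0,-1]
    - [15,-43.2,15,0,0,0,-1]

```text
t: 16.72
ee_pos: [600.4, -302.1, 197.3]
orientation: [1.717, 2.629, -0.001]
ft_force: [0.1, 0.6, -1.2]
width: 43.7
grasp_force: 29.9
```

>>> servo_tool:
  increments:
    - [0,0,0,0,0,0,-1]
    - [0,0,-2,0,0,0,-1]
    - [0,0,-4.5,0,0,0,-1]
    - [0,0,-7,0,0,0,-1]
    - [0,0,-8.5,0,0,0,-1]
    - [0,0,-9.5,0,0,0,-1]
    - [0,0,-10.5,0,0,0,-1]
    - [0,0,-11.5,0,0,0,-1]
    - [0,0,-12.4,0,0,0,-1]
    - [0,0,-12.8,0,0,0,-1]
    - [0,0,-12.8,0,0,0,-1]

```text
t: 17.63
ee_pos: [599.6, -298.6, 69.4]
orientation: [1.715, 2.632, 0.001]
ft_force: [0.9, 1.3, -1.9]
width: 43.9
grasp_force: 30.0
```

>>> servo_tool:
  increments:
    - [0,0,0,0,0,0,1]
    - [0,0,0,0,0,0,1]
    - [0,0,0,0,0,0,1]
    - [0,0,0,0,0,0,1]
    - [0,0,0,0,0,0,1]
    - [0,0,2,0,0,0,1]
    - [0,0,5,0,0,0,1]
    - [0,0,9,0,0,0,1]
    - [0,0,13,0,0,0,1]
    - [-2,3,16,0,0,0,1]
    - [-5,6,19,0,0,0,1]
    - [-8,9,19,0,0,0,1]
    - [-11,12,19,0,0,0,1]
    - [-13,16,19,0,0,0,1]
    - [-15.4,20,19,0,0,0,1]
    - [-15.4,24,19,0,0,0,1]
    - [-15.4,28,19,0,0,0,1]
    - [-15.4,32,19,0,0,0,1]
    - [-15.4,36,19,0,0,0,1]
    - [-15.4,37.8,19,0,0,0,1]

```text
t: 19.3
ee_pos: [444.8, 81.8, 260.3]
orientation: [1.714, 2.632, 0.002]
ft_force: [1.1, -0.1, 0.2]
width: 88.2
grasp_force: 0.0
```

>>> servo_tool:
  increments:
    - [0,0,0,0,0,0,1]
    - [0,0,0,0,0,0,1]
    - [0,0,0,0,0,0,1]
    - [0,0,0,0,0,0,1]

```text
t: 19.63
ee_pos: [445.3, 78.2, 259.7]
orientation: [1.716, 2.631, -0.0]
ft_force: [-0.6, 0.4, -0.1]
width: 87.8
grasp_force: 0.0
```

```bash
python3 - <<'E'
from h import *
o=ctrl.get_obs();print(o["t"],o["ee_pos"])
im=snap("wrist","w6");snap("side","side6")
for n,P in [("OR",(443.8,77.8,81))]: print(n,np.round(w2px(im,P),1))
a=cv2.imread("pics/side6.png")
b=cv2.imread("pics/w6.png")
cv2.imwrite("pics/c6.png",cv2.hconcat([b[60:360,120:520],cv2.resize(a[170:290,320:480],(400,300))]))
E
```

```text
19.6333 [445.32789525  78.24202543 259.6935877 ]
OR [322.2 222.8]
```

View pics/c6.png

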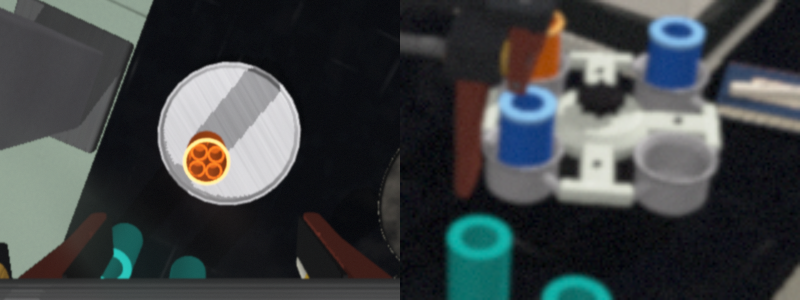

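Last orange rim is at full-image (326,221), close to prediction, and the other three look seated. Grasping it.

>>> servo_tool:
  increments:
    - [0,-0.1,-3,0,0,0,1]
    - [0,-0.1,-7,0,0,0,1]
    - [0,-0.1,-11,0,0,0,1]
    - [0,-0.1,-15,0,0,0,1]
    - [0,-0.1,-18,0,0,0,1]
    - [0,-0.1,-20,0,0,0,1]
    - [0,-0.1,-21.2,0,0,0,1]
    - [0,-0.1,-21.2,0,0,0,1]
    - [0,-0.1,-21.2,0,0,0,-1]
    - [0,-0.1,-21.2,0,0,0,-1]
    - [0,-0.1,-21.2,0,0,0,-1]
    - [0,-0.1,-21.2,0,0,0,-1]
    - [0,-0.1,-21.2,0,0,0,-1]
    - [0,-0.1,-21.2,0,0,0,-1]
    - [0,-0.1,-21.2,0,0,0,-1]
    - [0,-0.1,-21.2,0,0,0,-1]
    - [0,-0.1,-21.2,0,0,0,-1]

```text
t: 21.15
ee_pos: [445.7, 78.3, 48.0]
orientation: [1.714, 2.632, 0.001]
ft_force: [0.4, -0.4, 4.9]
width: 43.5
grasp_force: 29.9
```

>>> servo_tool:
  increments:
    - [0,0,0.5,0,0,0,-1]
    - [0,0,2.5,0,0,0,-1]
    - [0,0,5.5,0,0,0,-1]
    - [0,0,9,0,0,0,-1]
    - [0,-1,12.5,0,0,0,-1]
    - [0,-3,14.5,0,0,0,-1]
    - [0,-6,15,0,0,0,-1]
    - [0,-9.5,15,0,0,0,-1]
    - [-0.2,-13,15,0,0,0,-1]
    - [-0.4,-16.5,15,0,0,0,-1]
    - [-0.6,-20,15,0,0,0,-1]
    - [-0.8,-23.5,15,0,0,0,-1]
    - [-1,-27,15,0,0,0,-1]
    - [-1.1,-30,15,0,0,0,-1]
    - [-1.1,-32.5,15,0,0,0,-1]
    - [-1.1,-33.7,15,0,0,0,-1]
    - [-1.1,-33.7,15,0,0,0,-1]
    - [-1.1,-33.7,15,0,0,0,-1]
    - [-1.1,-33.7,15,0,0,0,-1]

```text
t: 22.73
ee_pos: [433.9, -257.5, 197.4]
orientation: [-1.714, -2.632, -0.0]
ft_force: [-0.9, 0.4, -1.8]
width: 43.5
grasp_force: 29.9
```

>>> servo_tool:
  increments:
    - [0,0,0,0,0,0,-1]
    - [0,0,-2,0,0,0,-1]
    - [0,0,-4.5,0,0,0,-1]
    - [0,0,-7,0,0,0,-1]
    - [0,0,-8.5,0,0,0,-1]
    - [0,0,-9.5,0,0,0,-1]
    - [0,0,-10.5,0,0,0,-1]
    - [0,0,-11.5,0,0,0,-1]
    - [0,0,-12.4,0,0,0,-1]
    - [0,0,-12.8,0,0,0,-1]
    - [0,0,-12.8,0,0,0,-1]

```text
t: 23.65
ee_pos: [434.7, -258.8, 69.3]
orientation: [1.715, 2.632, 0.0]
ft_force: [1.5, -0.5, -2.5]
width: 43.7
grasp_force: 30.0
```

>>> servo_tool:
  increments:
    - [0,0,0,0,0,0,1]
    - [0,0,0,0,0,0,1]
    - [0,0,0,0,0,0,1]
    - [0,0,0,0,0,0,1]
    - [0,0,0,0,0,0,1]
    - [0,0,2,0,0,0,1]
    - [0,0,5,0,0,0,1]
    - [0,0,9,0,0,0,1]
    - [0,0,13,0,0,0,1]
    - [0,3,16,0,0,0,1]
    - [0,7,19,0,0,0,1]
    - [0,11,19,0,0,0,1]
    - [0,15,19,0,0,0,1]
    - [0,19,19,0,0,0,1]
    - [0,23,19,0,0,0,1]
    - [0,27,19,0,0,0,1]
    - [0,31,19,0,0,0,1]
    - [0,33,19,0,0,0,1]
    - [0,33,19,0,0,0,1]
    - [0,33,19,0,0,0,1]

```text
t: 25.32
ee_pos: [434.1, 72.0, 259.8]
orientation: [1.711, 2.635, -0.0]
ft_force: [0.3, 0.6, 0.8]
width: 87.7
grasp_force: 0.0
```

```bash
python3 - <<'E'
from h import *
o=ctrl.get_obs();print(o["t"],o["ee_pos"])
snap("top","top7");snap("side","side7")
a=cv2.imread("pics/top7.png");b=cv2.imread("pics/side7.png")
cv2.imwrite("pics/c7.png",cv2.vconcat([cv2.hconcat([cv2.resize(a[200:345,350:495],(400,300)),cv2.resize(b[170:290,320:480],(400,300))]),cv2.hconcat([a[100:400,180:580],b[100:400,120:520]])]))
E
```

```text
25.3167 [434.09584781  72.0332262  259.75938442]
```

View pics/c7.png

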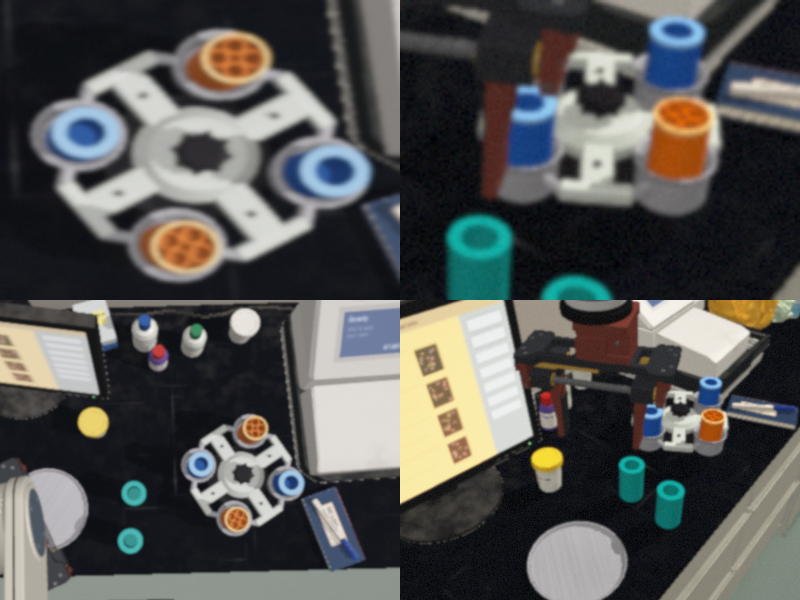

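All four are in buckets, blue opposite blue and orange opposite orange. The cup and bottle are unmoved. A quick numeric check comes before handing in.

```bash
python3 - <<'E'
from h import *
im=load("top7");ok=True
for u,v,b in [(236,57,(599,-298.9)),(85,132,(536.2,-195.6)),(335,170,(496.7,-360.6)),(186,246,(434,-259))]:
    p=px2w(im,350+u*145/400,200+v*145/300,102)[:2]; d=np.hypot(*(p-b)); ok&=d<6; print(p.round(1),d.round(1))
if ok: print(ctrl.close_job())
E
```

```text
[ 599.4 -300.3] 1.4
[ 535.  -196.1] 1.3
[ 496.6 -359.8] 0.8
[ 433.1 -258. ] 1.4
the job is handed in; nothing more can be done
None
```

All four adapters are seated upright in their own buckets, blue opposite blue and orange opposite orange, each within 1.5 mm of its bucket's axis by the top camera; the cup and bottle were not touched, and the job was handed in at about 25 s.

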